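# Sort the locking clamps before washing

## Robot

A 6-joint arm with a two-finger parallel gripper is mounted at the origin on a cart in front of the work surface, level with it; the furniture and walls round the work are solid. World frame = base frame: x ahead of the robot, y to its left, z up, the work surface at z = 0. Lengths are in m, angles in rad, forces in N, time in s.
With the tool pointing down it reaches from about 0.35 to 0.775 m from the base axis. Payload 5.5 kg.
Tool frame: the origin (TCP) lies midway between the tips of the shut fingers; the grasp point (between the pads) lies 19 mm behind it; z points along the fingers, y is the line along which they close (so a half turn about z gives the same grasp; the last joint's range is limited). The gripper opens to 85 mm and grips with 20 to 120 N. Pads are 22 mm wide; open, the fingers measure 114 mm over their backs; the gripper's body (76 mm by 85 mm) begins 54 mm behind the grasp point. The pads swing forward as they close: fully open they stand 13 mm farther back than shut.
Start: joints at [1.134, 0.313, 0.046, 1.304, 0, 1.431], TCP at [0.168, 0.55, 0.231] pointing down, gripper open.
Joint ranges: [-2.76, 2.76], [-0.86, 1.69], [-1.03, 1.26], [-2.2, 2.34], [-1.47, 1.5], [-3.14, 3.14]. Speed limits (rad/s): [2.57, 2.57, 3.14, 3.14, 3.14, 3.14].

## Interface

Orientations are given as a unit quaternion [w, x, y, z].
In Python, from workcell import env gives the robot as it stands.
- The arm moves only by the tool move_arm, never from a script. Its argument "targets" is a list of rows, each a list of 3 entries, a list of its own where there are three numbers: the shift along the tool's x, y, z in mm, then the turn, a rotation vector about the tool's x, y, z in units of 10 degrees (1.0 is 10 degrees), then the closure, from -1 (fully open) to 1 (shut). In form: [[[dx, dy, dz], [ax, ay, az], gripper], ...]. A call has 1 to 5 rows; each row is the pose to reach, as a shift and turn from the pose commanded when the call began, along the tool's axes at that moment; what a row does not reach only later rows make up. A row lasts 1/8 s, in which the tool goes at most 62.5 mm and 10.7 degrees, less where a joint would pass 70% of its speed; a pose out of reach is approached as far as the arm can. A call with a gripper value outside its range is refused whole. The fingers move at their own pace and stop on an object; "squeeze" is the grip in N (left out, the last holds). Time passes only in rows, so rows that repeat a pose let the fingers close. It gives the time, the measured TCP pose, the force, the opening and the grip force at its end, in the units of the state.
- env.get_state(): the state, without advancing time (a new reading comes with each control period).
- env.read_camera(name): name is "scene" or "side" or "wrist"; returns a dict with "pixels" (480x640x3 uint8, red, green, blue), "fovy" (degrees; the focal length in pixels is half the picture's height over the tangent of half this angle, whatever the lens; pixels are square), "cx", "cy" (the principal point, pixels), "extrinsics" (4x4, takes a point from world to camera coordinates); the wrist camera has in their place "mount" (4x4, takes a point from camera to tool coordinates, whose origin is the TCP and whose axes are the flange's). Camera axes: x right, y up, looking along -z (the intrinsics and any distortion apply to the point x, -y, -z); pixel columns grow to the right and rows downward; lengths in m; the calibration is good to about 2 mm. A picture is of the moment at which its call begins: read the wrist's pose just before it. There is no depth.
- env.hand_in(): hands the job in; it is judged then, once.
Trained networks look in a picture, given as the dict that the camera call returned (one of the last four; its "shot" number tells which), for a name from the list of things; names that differ only in an ending like _2 or _b are one class to them, and where a whole thing is asked for, a point or a joint stands for the part that bears it (a point fixed in the world has none). Each returns a list of dicts, best first, with "confidence" (0 to 1); they miss things now and then, are a little off and sometimes report something else, mostly with a low value. They report only what shows in the picture. A call takes as long as a camera call.
- env.spot_in(thing, picture): "centre" ([x, y, z] in m, in world coordinates, good to about 4 mm: the middle of the surface that is visible of it).
- env.regions_of(thing, picture): "mask" (480x640 bool, what is visible of it).
- env.landmark_of(thing, picture): "centre" ([x, y, z] in m, in world coordinates, good to about 4 mm: a listed point, or the origin of a listed thing).
The state is a dict: "clock": time; "joint_pos": joint angles; "qvel": joint speeds; "tau": joint torques, N m; "tcp_pos": TCP position; "orientation": TCP orientation; "wrist_force": force on the tool from outside, world axes, zero at the start; "ft_torque": the same for the moment, N m; "finger_gap": finger opening in m; "grip_force": force on a finger pad.
Only numpy, scipy, OpenCV 4.12 (cv2) and the standard library are available. Lean on these libraries where they do the work, as an engineer would, in place of code of your own. Each camera call takes 0.05 s, during which the arm holds its last target. There are 200 camera calls.

## Task

Two locking clamps lie on the bench after a dissection: lay the one that is ratcheted shut in the plain steel tray, and the one whose jaws stand open in the wire wash basket. Each must lie flat, the same side up as now, on the floor of its container; do not squeeze the open one shut.

Things in the scene. Friction and masses are not known exactly. Their poses are not given: they have to be found in the camera images.
- clamp_shut: Steel locking clamp (hemostat), 50 g, 130 x 48 mm, lying flat, jaws together, ratchet locked. Origin: under the pivot, on the underside; x points to the jaw tips (42 mm ahead), z up; the two finger rings end 88 mm behind, at y = +-24 mm. At the pivot is a block centred on the origin, 18 mm along x, 15 along y, 9 high: grip it across y. The rest is 5 to 6 mm thick.
- clamp_open: A like clamp, ratchet free, jaws apart. Same origin and pivot block (grip it across y: this moves no jaw). x runs along the half with the block; the other half is swung about the pivot, jaw to -y, ring to +y: it spans x -88 to +42, y -24 to +62 mm. The hinge is stiff (0.04 N m) and stays where left.
- clamp_open_half (a joint): Opening angle of the open clamp, rad: 0 is shut, it starts at 0.35 to 0.5.
- tray: Plain steel tray with smooth solid walls and a flat rim, fixed to the bench. Inside 130 mm along its x, 190 mm along its y; floor 4 mm and rim 30 mm above the bench. Walls 4 mm, the rim reaches 12 mm out from the inside faces. Origin: centre of its underside, z up.
- basket: Wash basket of steel wire mesh, fixed to the bench. Inside 130 mm along its x, 190 mm along its y; floor 4 mm and rim 30 mm above the bench, walls 4 mm; no part of a clamp fits through the mesh. Origin: centre of its underside, z up.

How it is judged:
At the end, for the whole second after the job is handed in: The shut clamp lies at rest in the tray and the open clamp at rest in the basket, each with its pivot inside the walls and within 10 mm of the floor, flat within 10 degrees and the right way up as it started; the open clamp is still open by more than 0.2 rad (x of clamp_shut in the frame of tray between -0.065 and 0.065 m and y of clamp_shut in the frame of tray between -0.095 and 0.095 m and z of clamp_shut in the frame of tray between 0 and 0.014 m and angle between each of clamp_shut, clamp_open's own z axis and vertical below 0.17 rad and x of clamp_open in the frame of basket between -0.065 and 0.065 m and y of clamp_open in the frame of basket between -0.095 and 0.095 m and z of clamp_open in the frame of basket between 0 and 0.014 m and value of joint clamp_open_half above 0.2 rad and linear speed of each of clamp_shut, clamp_open below 0.02 m/s); the robot touches nothing.
It also fails if it takes over 53 s, if anything falls off the work surface, if the arm or the gripper's body presses on something with over 40 N, if the wrist force passes 120 N, or if a joint passes its speed limit or range.

## Working session

There is one attempt and no reset: what is moved stays moved. The work goes in short steps, Python scripts to look and compute and a tool call to move; the robot and the scene stay as the last step left them, time stands still between calls to the robot, and variables do not carry over. Pictures are saved under pics/ and viewed, at most 11 in all, crops included, and the job is handed in when it is done.

Besides the shell and the picture viewer there is one more tool, called by a JSON object that holds its "op" and its "data", one argument or row to a line. move_arm: Moves the arm, as the interface text tells. Its arguments: {"type":"object","properties":{"targets":{"type":"array","items":{"type":"array"}},"squeeze":{"type":"number"}},"required":["targets"]}

```bash
mkdir -p pics; cat > h.py <<'E'
import numpy as np, cv2
from scipy.spatial.transform import Rotation as R
from workcell import env
def pose():
    s=env.get_state(); q=s["orientation"]; T=np.eye(4)
    T[:3,:3]=R.from_quat([q[1],q[2],q[3],q[0]]).as_matrix(); T[:3,3]=s["tcp_pos"]; return T,s
def shot(name,save=None):
    T,s=pose(); p=env.read_camera(name)
    p["E"]=np.linalg.inv(T@np.array(p["mount"])) if name=="wrist" else np.array(p["extrinsics"])
    if save: cv2.imwrite("pics/"+save,cv2.cvtColor(p["pixels"],cv2.COLOR_RGB2BGR))
    return p
def ray(p,u,v):
    f=240/np.tan(np.radians(p["fovy"])/2); C=np.linalg.inv(p["E"])
    return C[:3,3], C[:3,:3]@np.array([(u-p["cx"])/f,-(v-p["cy"])/f,-1])
def at_z(p,u,v,z):
    o,d=ray(p,u,v); return o+d*(z-o[2])/d[2]
def tri(obs):
    A=np.zeros((3,3));b=np.zeros(3)
    for p,u,v in obs:
        o,d=ray(p,u,v); d=d/np.linalg.norm(d); M=np.eye(3)-np.outer(d,d); A+=M;b+=M@o
    return np.linalg.solve(A,b)
def proj(p,X):
    f=240/np.tan(np.radians(p["fovy"])/2); c=p["E"]@np.append(X,1); return p["cx"]-f*c[0]/c[2], p["cy"]+f*c[1]/c[2]
E
python3 - <<'E'
from h import *
np.set_printoptions(precision=3,suppress=True)
T,s=pose(); print(T,s["clock"])
for c in ["scene","side","wrist"]:
    p=shot(c,c+"0.png"); print(c,[k for k in p],p["fovy"],p["cx"],p["cy"],np.linalg.inv(p["E"])[:3,3])
    for t in ["clamp_shut","clamp_open","tray","basket"]:
        for fn in ("landmark_of","spot_in"):
            print(t,fn,[(np.round(d["centre"],3).tolist(),round(d["confidence"],2)) for d in getattr(env,fn)(t,p)[:3]])
print(env.get_state()["clock"])
E
```

```text
[[-0.956  0.292 -0.001  0.168]
 [ 0.292  0.956 -0.002  0.549]
 [ 0.    -0.002 -1.     0.23 ]
 [ 0.     0.     0.     1.   ]] 0.0
scene ['pixels', 'fovy', 'cx', 'cy', 'extrinsics', 'shot', 'E'] 43.58312710951981 310.9212147915333 246.92885880518133 [ 0.247 -0.608  0.558]
clamp_shut landmark_of [([0.435, -0.137, 0.001], 0.68)]
clamp_shut spot_in [([0.399, -0.128, 0.005], 0.96)]
clamp_open landmark_of [([0.464, 0.125, 0.002], 0.6)]
clamp_open spot_in [([0.431, 0.12, 0.006], 0.64)]
tray landmark_of [([0.622, 0.151, -0.002], 0.61)]
tray spot_in [([0.626, 0.149, 0.005], 0.87), ([0.425, 0.146, 0.005], 0.7)]
basket landmark_of [([0.654, -0.159, -0.003], 0.95)]
basket spot_in [([0.651, -0.169, 0.004], 0.87)]
side ['pixels', 'fovy', 'cx', 'cy', 'extrinsics', 'shot', 'E'] 57.18216625929801 316.4480658749504 239.19278551125961 [ 0.448 -0.711  0.503]
clamp_shut landmark_of [([0.437, -0.136, 0.001], 0.81)]
clamp_shut spot_in [([0.403, -0.131, 0.008], 0.95), ([0.625, 0.148, 0.007], 0.45)]
clamp_open landmark_of [([0.467, 0.129, 0.001], 0.62)]
clamp_open spot_in [([0.435, 0.121, 0.005], 0.72)]
tray landmark_of []
tray spot_in [([0.627, 0.153, 0.008], 0.8)]
basket landmark_of [([0.652, -0.163, 0.001], 0.56), ([0.465, 0.13, -0.0], 0.21)]
basket spot_in [([0.656, -0.182, 0.004], 0.79), ([0.628, 0.151, 0.006], 0.25)]
wrist ['pixels', 'fovy', 'cx', 'cy', 'mount', 'shot', 'E'] 60.88243427455305 318.1905768734704 236.55648737336028 [0.101 0.571 0.373]
clamp_shut landmark_of []
clamp_shut spot_in []
clamp_open landmark_of []
clamp_open spot_in []
tray landmark_of []
tray spot_in []
basket landmark_of []
basket spot_in []
1.35
```

View pics/scene0.png

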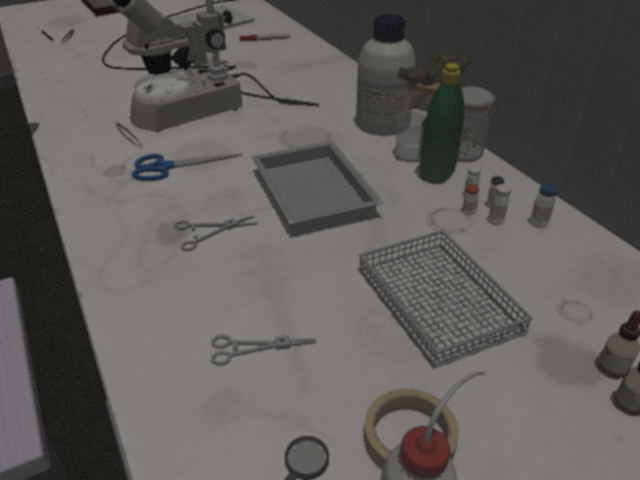

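View pics/side0.png

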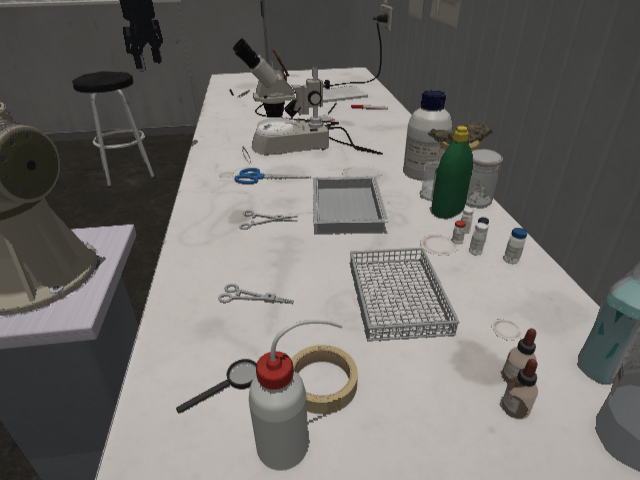

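The scene and side views show the shut clamp near (265,345), with its jaws together, and the open one near (218,230), with its jaws split at (257,217) and (257,226). The tray is at (315,187) and the basket at (443,297). The network landmarks agree with both views. Next I need the container and clamp yaws and the microscope's position.

```bash
python3 - <<'E'
from h import *
np.set_printoptions(precision=3,suppress=True)
for c in ["scene","side"]:
    p=shot(c)
    for t,z in [("tray",.03),("basket",.03),("clamp_shut",.004),("clamp_open",.004)]:
        r=env.regions_of(t,p)
        if not r: print(c,t,None); continue
        v,u=np.nonzero(r[0]["mask"])
        P=np.array([at_z(p,a,b,z)[:2] for a,b in zip(u,v)],dtype=np.float32)
        (ce,sz,an)=cv2.minAreaRect(P*1000); print(c,t,round(r[0]["confidence"],2),np.round(ce),np.round(sz),round(an,1))
    if c=="scene":
        for uv in [(190,125),(240,100),(135,120),(600,0)]: print(uv,at_z(p,*uv,0))
        for n,uv in dict(shut_tip=(315,341),shut_piv=(283,343),ringA=(222,342),ringB=(222,356),open_tipA=(257,217),open_tipB=(257,226),opr1=(182,225),opr2=(190,244),trayrim1=(252,156),t2=(335,145),t3=(381,205),t4=(292,232),b1=(359,265),b2=(440,233),b3=(530,320),b4=(437,360)).items(): print(n,at_z(p,*uv,.03 if n[0] in "tb" else .005))
E
```

```text
scene tray 0.69 [621. 136.] [248. 160.] 82.9
scene basket 0.67 [ 645. -167.] [219. 155.] 87.0
scene clamp_shut 0.61 [ 409. -135.] [ 49. 128.] 62.7
scene clamp_open 0.9 [436. 116.] [ 78. 127.] 67.9
(190, 125) [0.516 0.484 0.   ]
(240, 100) [0.647 0.546 0.   ]
(135, 120) [ 0.423  0.559 -0.   ]
(600, 0) [1.865 0.684 0.   ]
shut_tip [ 0.473 -0.154  0.005]
shut_piv [ 0.436 -0.139  0.005]
ringA [ 0.37  -0.103  0.005]
ringB [ 0.362 -0.124  0.005]
open_tipA [0.511 0.122 0.005]
open_tipB [0.501 0.1   0.005]
opr1 [0.399 0.156 0.005]
opr2 [0.395 0.104 0.005]
trayrim1 [0.561 0.262 0.03 ]
t2 [0.708 0.228 0.03 ]
t3 [0.681 0.029 0.03 ]
t4 [0.529 0.03  0.03 ]
b1 [ 0.578 -0.079  0.03 ]
b2 [ 0.718 -0.071  0.03 ]
b3 [ 0.71  -0.265  0.03 ]
b4 [ 0.573 -0.264  0.03 ]
side tray 0.88 [620. 127.] [256. 156.] 83.1
side basket 0.64 [ 649. -173.] [226. 145.] 86.4
side clamp_shut 0.77 [ 414. -123.] [ 45. 126.] 80.2
side clamp_open 0.59 [445. 125.] [ 68. 119.] 82.1
```

{"op": "move_arm", "data": {
  "targets": [
    [[-48,-34,-5],[0,0,0],-1],
    [[-96,-68,-10],[0,0,0],-1],
    [[-144,-102,-15],[0,0,0],-1],
    [[-192,-136,-20],[0,0,0],-1],
    [[-240,-170,-20],[0,0,0],-1]
  ]
}}

```text
clock: 2.48
tcp_pos: [0.3491, 0.3158, 0.252]
orientation: [0.001, 0.148, 0.989, 0.001]
wrist_force: [-0.1, 0.2, -0.3]
finger_gap: 0.0854
grip_force: 0.0
```

{"op": "move_arm", "data": {
  "targets": [
    [[-50,-34,0],[0,0,0],-1],
    [[-100,-68,0],[0,0,0],-1],
    [[-150,-102,0],[0,0,0],-1],
    [[-200,-134,0],[0,0,0],-1],
    [[-200,-134,0],[0,0,0],-1]
  ]
}}

```text
clock: 3.1
tcp_pos: [0.5025, 0.1273, 0.2508]
orientation: [0.0, 0.151, 0.989, -0.0]
wrist_force: [-1.0, -0.2, -0.7]
finger_gap: 0.085
grip_force: 0.0
```

```bash
python3 - <<'E'
from h import *
np.set_printoptions(precision=3,suppress=True)
T,s=pose(); print(T,s["joint_pos"],s["clock"],s["wrist_force"])
p=shot("wrist","w1.png"); print(np.linalg.inv(p["E"]))
for t in ["clamp_open","tray"]: print(t,[(np.round(d["centre"],3),d["confidence"]) for d in env.landmark_of(t,p)])
E
```

```text
[[-0.955  0.298  0.001  0.502]
 [ 0.298  0.955 -0.     0.127]
 [-0.001 -0.    -1.     0.251]
 [ 0.     0.     0.     1.   ]] [ 0.094  0.197 -0.059  1.314 -0.     0.396] 3.1 [-1.007 -0.178 -0.703]
[[ 0.298 -0.917 -0.265  0.435]
 [ 0.955  0.286  0.083  0.149]
 [-0.    -0.278  0.961  0.393]
 [ 0.     0.     0.     1.   ]]
clamp_open [(array([0.464, 0.126, 0.001]), 0.71)]
tray [(array([0.624, 0.149, 0.004]), 0.97)]
```

View pics/w1.png

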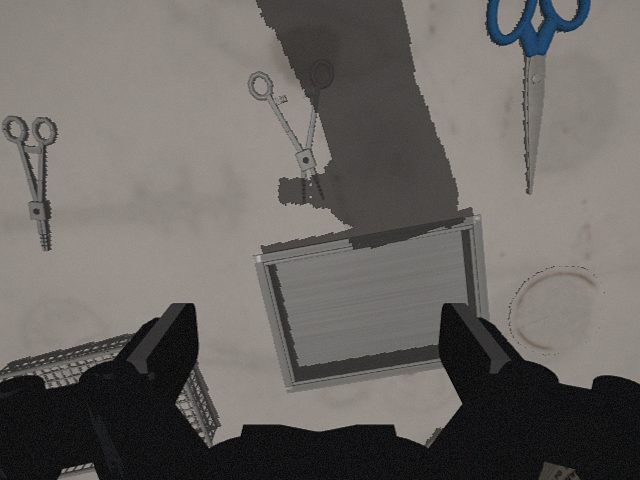

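The wrist view shows the open clamp's pivot at (306,160), the tip of its block half at (322,198) and that half's ring at (260,86). The other half's tip is at (304,200). The shut clamp's pivot is at (38,211), tips (46,248), rings (14,129) and (45,131). The tray's outer corners are (255,257), (480,215), (490,350) and (290,390).

```bash
python3 - <<'E'
from h import *
np.set_printoptions(precision=4,suppress=True)
im=cv2.imread("pics/w1.png"); 
a=cv2.resize(im[60:215,230:340],None,fx=3.6,fy=3.6,interpolation=cv2.INTER_CUBIC)
b=cv2.resize(im[100:255,0:90],None,fx=3.6,fy=3.6,interpolation=cv2.INTER_CUBIC)
cv2.imwrite("pics/crop1.png",np.hstack([np.clip(a*1.6,0,255),np.clip(b*1.6,0,255)]).astype(np.uint8)[:600])
p=shot("wrist")
for n,uv,z in [("piv",(306,160),.009),("tip",(322,198),.004),("tip2",(304,200),.004),("ringL",(260,86),.004),("ringR",(320,72),.004),("Spiv",(38,211),.009),("Stip",(46,248),.004),("Sr1",(14,129),.004),("Sr2",(45,131),.004),("t1",(255,257),.03),("t2",(480,215),.03),("t3",(490,350),.03),("t4",(290,390),.03)]: print(n,at_z(p,*uv,z))
E
```

```text
piv [0.4638 0.1309 0.009 ]
tip [0.5033 0.1345 0.004 ]
tip2 [0.5001 0.1173 0.004 ]
ringL [0.3897 0.1108 0.004 ]
ringR [0.3942 0.1657 0.004 ]
Spiv [ 0.4346 -0.1301  0.009 ]
Stip [ 0.471 -0.144  0.004]
Sr1 [ 0.3586 -0.1183  0.004 ]
Sr2 [ 0.3686 -0.0918  0.004 ]
t1 [0.5339 0.0593 0.03  ]
t2 [0.5557 0.2689 0.03  ]
t3 [0.6962 0.2524 0.03  ]
t4 [0.6819 0.0454 0.03  ]
```

View pics/crop1.png

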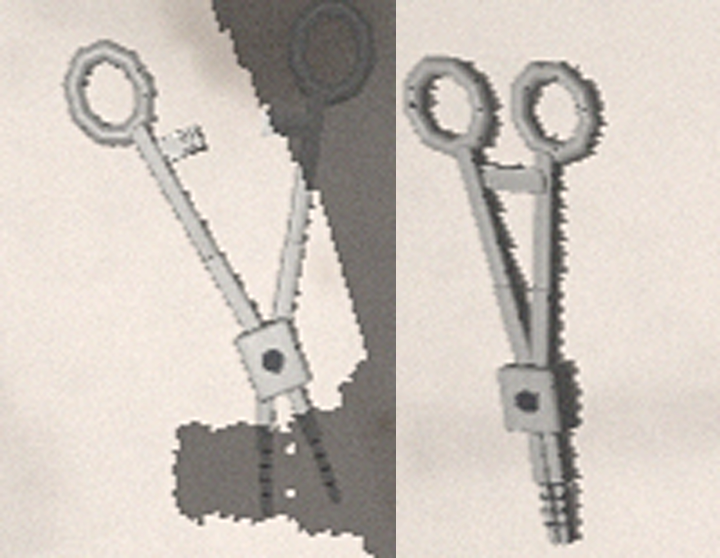

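The open clamp's pivot is at about (0.464,0.131) with yaw about +5°. The shut one's is about (0.435,-0.135) with yaw about -20°. I'll descend over the open clamp with the turn of -22.3° about tool z.

{"op": "move_arm", "data": {
  "targets": [
    [[19,-4,30],[0,0,-0.8],-1],
    [[38,-8,70],[0,0,-1.6],-1],
    [[38,-8,110],[0,0,-2.2],-1],
    [[38,-8,150],[0,0,-2.2],-1],
    [[38,-8,150],[0,0,-2.2],-1]
  ]
}}

```text
clock: 3.92
tcp_pos: [0.4578, 0.135, 0.0992]
orientation: [-0.003, -0.045, 0.999, -0.0]
wrist_force: [0.8, -0.8, 0.8]
finger_gap: 0.0855
grip_force: 0.0
```

```bash
python3 - <<'E'
from h import *
np.set_printoptions(precision=4,suppress=True)
T,s=pose(); print(T,s["joint_pos"],s["clock"])
p=shot("wrist","w2.png"); print(proj(p,[.464,.131,.009]),proj(p,[.464,.131,.0]))
print([(np.round(d["centre"],3),d["confidence"]) for d in env.landmark_of("clamp_open",p)])
E
```

```text
[[-0.996  -0.0897 -0.006   0.4578]
 [-0.0897  0.996  -0.0005  0.135 ]
 [ 0.0061 -0.     -1.      0.0992]
 [ 0.      0.      0.      1.    ]] [ 0.1182  0.2164 -0.4229  0.9375  0.0002  0.0284] 3.925
(np.float64(309.03365201992995), np.float64(252.1267926840114)) (np.float64(309.34677964005175), np.float64(247.65405724698962))
[(array([0.466, 0.127, 0.004]), 0.75)]
```

View pics/w2.png

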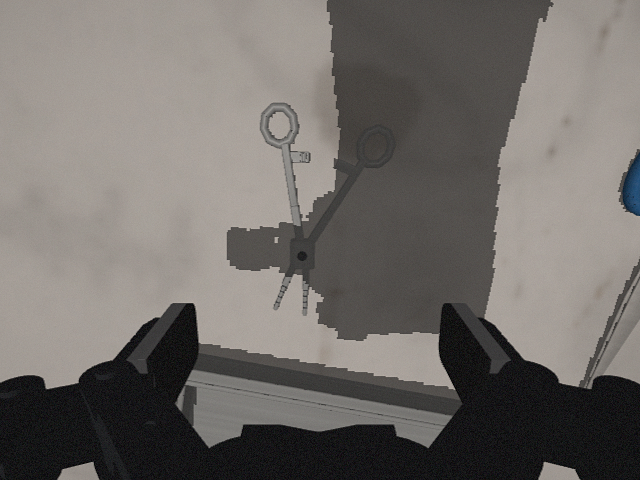

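The pivot is at (302,256) and the block stands square with the image, with its tip at (305,312). I'll triangulate it with the first wrist view.

```bash
python3 - <<'E'
from h import *
np.set_printoptions(precision=4,suppress=True)
T2,s=pose(); p2=shot("wrist")
T1=np.eye(4); T1[:3,:3]=[[-.955,.298,.001],[.298,.955,0],[-.001,0,-1]]; T1[:3,3]=[.5025,.1273,.2508]
p1=dict(p2); p1["E"]=np.linalg.inv(T1@np.array(p2["mount"]))
X=tri([(p1,306,160),(p2,302,256)]); print("tri",X)
for z in (.005,.009): 
    P=at_z(p2,302,256,z); print(P, (T2[:3,:3].T@(P-T2[:3,3]))*1000)
a=at_z(p2,305,312,.004)-at_z(p2,302,256,.009); b=at_z(p2,302,256,.009)-at_z(p2,279,124,.004)
print(np.degrees(np.arctan2(a[1],a[0])),np.degrees(np.arctan2(b[1],b[0]))-10.6,np.linalg.norm(a),np.linalg.norm(b))
E
```

```text
tri [0.4665 0.1277 0.0246]
[0.4733 0.1269 0.005 ] [-11.3117  -9.0577  97.3694]
[0.4719 0.127  0.009 ] [-9.9491 -8.8906 93.3689]
6.980942867641227 3.600119301547217 0.04028561640624061 0.07849279586638659
```

{"op": "move_arm", "data": {
  "targets": [
    [[-7,-9,25],[0,0,0],-1],
    [[-7,-9,55],[0,0,0],-1],
    [[-7,-9,55],[0,0,0],-1]
  ]
}}

```text
clock: 4.45
tcp_pos: [0.4687, 0.1257, 0.0464]
orientation: [-0.001, -0.044, 0.999, 0.0]
wrist_force: [0.2, 0.6, 1.2]
finger_gap: 0.0854
grip_force: 0.0
```

```bash
python3 - <<'E'
from h import *
np.set_printoptions(precision=4,suppress=True)
T,s=pose(); print(T[:3,3],s["clock"])
p=shot("wrist","w3.png"); print("expect",proj(p,[.472,.127,.009]),proj(p,[.466,.127,.009]), "tcp",proj(p,T[:3,3]))
q=shot("side","s3.png"); 
for n,a in(("w",p),("s",q)): print([(np.round(d["centre"],3),d["confidence"]) for d in env.landmark_of("clamp_open",a)])
E
```

```text
[0.4687 0.1257 0.0464] 4.45
expect (np.float64(318.2527353804832), np.float64(281.33656522692587)) (np.float64(319.37152396970816), np.float64(269.4479818045637)) tcp (np.float64(315.6921007754021), np.float64(310.23611758675656))
[(array([0.465, 0.127, 0.002]), 0.76)]
[(array([ 0.468,  0.128, -0.001]), 0.67)]
```

View pics/w3.png

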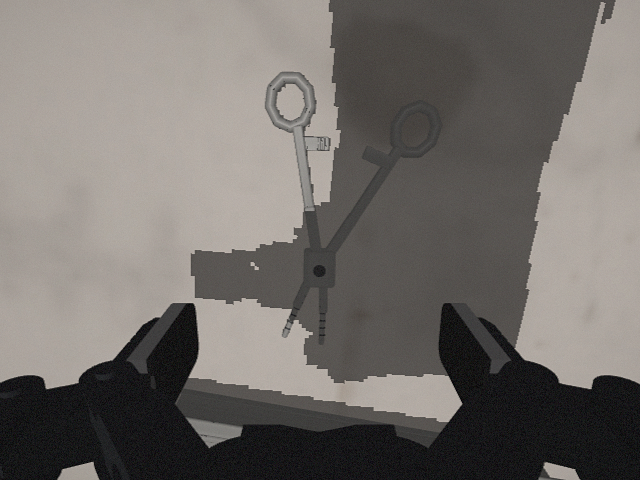

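The pivot is now at (319,271), which gives (0.467,0.127) at z about 9 mm, in line with the networks. I'll go down, close and lift.

{"op": "move_arm", "data": {
  "targets": [
    [[2,1,20],[0,0,0],-1],
    [[2,1,36],[0,0,0],-1],
    [[2,1,42],[0,0,0],-1],
    [[2,1,42],[0,0,0],0.2],
    [[2,1,42],[0,0,0],1]
  ],
  "squeeze": 40
}}

```text
clock: 5.28
tcp_pos: [0.4678, 0.1266, 0.0052]
orientation: [0.001, -0.044, 0.999, 0.0]
wrist_force: [0.1, -0.2, 0.0]
finger_gap: 0.0513
grip_force: 0.0
```

{"op": "move_arm", "data": {
  "targets": [
    [[0,0,0],[0,0,0],1],
    [[0,0,0],[0,0,0],1],
    [[0,0,0],[0,0,0],1],
    [[0,0,0],[0,0,0],1]
  ]
}}

```text
clock: 5.78
tcp_pos: [0.4674, 0.1265, 0.0048]
orientation: [0.0, -0.044, 0.999, 0.0]
wrist_force: [-0.6, -0.5, 5.1]
finger_gap: 0.0137
grip_force: 39.1
```

{"op": "move_arm", "data": {
  "targets": [
    [[0,0,-25],[0,0,0],1],
    [[0,0,-60],[0,0,0],1],
    [[-10,-20,-85],[0,0,0.5],1],
    [[-25,-60,-90],[0,0,1.0],1],
    [[-42,-100,-90],[0,0,1.5],1]
  ]
}}

```text
clock: 6.4
tcp_pos: [0.5184, 0.0297, 0.0951]
orientation: [0.001, 0.088, 0.996, 0.0]
wrist_force: [-0.3, 0.3, -0.6]
finger_gap: 0.0135
grip_force: 38.6
```

```bash
python3 - <<'E'
from h import *
T,s=pose(); print(T.round(3),s["finger_gap"],s["grip_force"],s["clock"])
d=np.array([.631,-.186,T[2,3]])-T[:3,3]; print(T[:3,:3].T@d*1000, np.degrees(np.arctan2(T[1,1],T[0,1])))
E
```

```text
[[-0.984  0.176  0.002  0.518]
 [ 0.176  0.984  0.     0.03 ]
 [-0.002  0.    -1.     0.095]
 [ 0.     0.     0.     1.   ]] 0.013506743107929741 38.613813819538336 6.4
[-1.48674359e+02 -1.92596853e+02  1.79249881e-01] 79.89049919147213
```

{"op": "move_arm", "data": {
  "targets": [
    [[-30,-40,0],[0,0,1],1],
    [[-62,-82,0],[0,0,2],1],
    [[-95,-124,0],[0,0,3],1],
    [[-125,-160,0],[0,0,4],1],
    [[-148,-190,0],[0,0,5],1]
  ]
}}

```text
clock: 7.02
tcp_pos: [0.6309, -0.1842, 0.0936]
orientation: [-0.0, 0.503, 0.864, 0.0]
wrist_force: [-1.0, -0.0, -0.4]
finger_gap: 0.0131
grip_force: 38.6
```

{"op": "move_arm", "data": {
  "targets": [
    [[0,0,0],[0,0,1],1],
    [[0,0,0],[0,0,2],1],
    [[0,0,0],[0,0,3],1],
    [[0,0,0],[0,0,3],1],
    [[0,0,0],[0,0,3],1]
  ]
}}

```text
clock: 7.65
tcp_pos: [0.6302, -0.1822, 0.094]
orientation: [-0.0, 0.706, 0.708, -0.0]
wrist_force: [-0.5, 0.2, -0.7]
finger_gap: 0.013
grip_force: 38.6
```

```bash
python3 - <<'E'
from h import *
T,s=pose(); print(T.round(3),s["finger_gap"],s["grip_force"],s["clock"])
p=shot("wrist","w4.png"); q=shot("scene","c4.png")
for a in (p,q): print([(np.round(d["centre"],3),d["confidence"]) for d in env.landmark_of("basket",a)])
cv2.imwrite("pics/m4.png",np.hstack([cv2.resize(cv2.imread("pics/w4.png"),(480,360)),cv2.resize(cv2.imread("pics/c4.png")[150:420,300:540],(320,360))]))
E
```

```text
[[-0.003  1.    -0.     0.63 ]
 [ 1.     0.003  0.    -0.182]
 [ 0.    -0.    -1.     0.094]
 [ 0.     0.     0.     1.   ]] 0.012971509235137662 38.612561817717506 7.65
[(array([ 0.654, -0.16 ,  0.002]), 0.77)]
[(array([ 0.652, -0.16 , -0.001]), 0.66)]
```

View pics/m4.png

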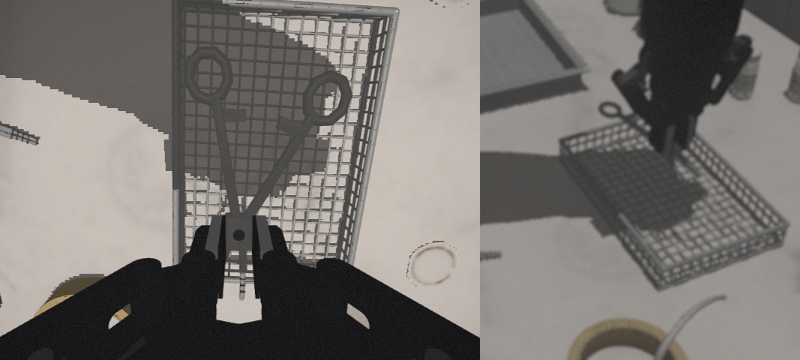

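The clamp is held flat, and its rings and jaws fall inside the basket walls with more than 15 mm to spare. Lowering it.

{"op": "move_arm", "data": {
  "targets": [
    [[0,0,30],[0,0,0],1],
    [[0,0,60],[0,0,0],1],
    [[0,0,75],[0,0,0],1],
    [[0,0,82],[0,0,0],1],
    [[0,0,84],[0,0,0],1]
  ]
}}

```text
clock: 8.48
tcp_pos: [0.6307, -0.1825, 0.0106]
orientation: [0.0, 0.707, 0.707, 0.0]
wrist_force: [0.3, -0.5, -0.7]
finger_gap: 0.0129
grip_force: 38.6
```

{"op": "move_arm", "data": {
  "targets": [
    [[0,0,0],[0,0,0],1],
    [[0,0,0.5],[0,0,0],1]
  ]
}}

```text
clock: 8.72
tcp_pos: [0.631, -0.1826, 0.0108]
orientation: [0.001, 0.707, 0.707, 0.0]
wrist_force: [-0.3, 0.2, -0.9]
finger_gap: 0.013
grip_force: 38.6
```

{"op": "move_arm", "data": {
  "targets": [
    [[0,0,1.5],[0,0,0],1],
    [[0,0,1.5],[0,0,0],0.6],
    [[0,0,1.5],[0,0,0],0.3],
    [[0,0,1.5],[0,0,0],0.2],
    [[0,0,1.5],[0,0,0],0.2]
  ]
}}

```text
clock: 9.35
tcp_pos: [0.6303, -0.1824, 0.0083]
orientation: [-0.0, 0.707, 0.707, 0.0]
wrist_force: [-0.6, 0.6, 0.1]
finger_gap: 0.0342
grip_force: 0.0
```

{"op": "move_arm", "data": {
  "targets": [
    [[0,0,-20],[0,0,0],0.2],
    [[0,0,-50],[0,0,0],0.2],
    [[0,0,-100],[0,0,0],0.2],
    [[0,0,-120],[0,0,0],0.2],
    [[0,0,-120],[0,0,0],0]
  ]
}}

```text
clock: 9.98
tcp_pos: [0.6317, -0.1829, 0.1305]
orientation: [0.002, 0.707, 0.707, 0.001]
wrist_force: [-0.4, -0.0, -0.4]
finger_gap: 0.0427
grip_force: 0.0
```

```bash
python3 - <<'E'
from h import *
T,s=pose(); print(T.round(3),s["joint_pos"],s["finger_gap"],s["clock"])
p=shot("wrist","w5.png"); print([(np.round(d["centre"],3),d["confidence"]) for d in env.landmark_of("clamp_open",p)])
E
```

```text
[[ 0.     1.     0.004  0.632]
 [ 1.    -0.    -0.002 -0.183]
 [-0.002  0.004 -1.     0.131]
 [ 0.     0.     0.     1.   ]] [-4.03822126e-01  5.11174770e-01  9.62528309e-02  1.15142413e+00
  1.03324111e-04  1.16701732e+00] 0.04266846303172831 9.975
[(array([ 0.628, -0.182,  0.006]), 0.63)]
```

View pics/w5.png

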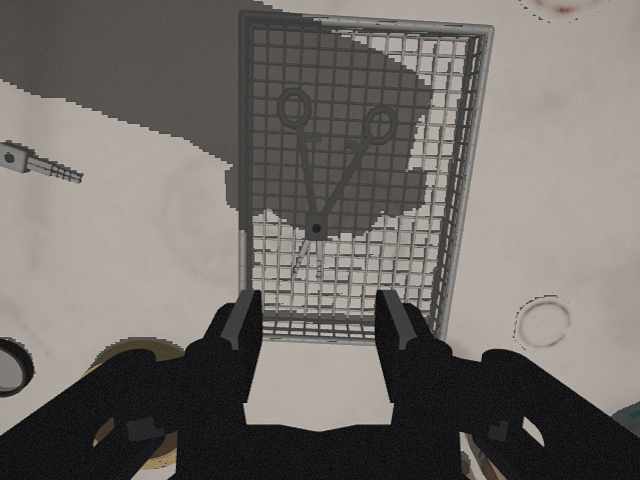

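The open clamp lies flat in the basket, still open, with its pivot at (316,228) and its rings inside the mesh. Now to the shut clamp.

{"op": "move_arm", "data": {
  "targets": [
    [[10,-40,0],[0,0,-1],-0.5],
    [[20,-80,0],[0,0,-2],-1],
    [[30,-120,0],[0,0,-3],-1],
    [[40,-160,0],[0,0,-4],-1],
    [[48,-196,0],[0,0,-5],-1]
  ]
}}

```text
clock: 10.7
tcp_pos: [0.4316, -0.1332, 0.1264]
orientation: [-0.002, 0.339, 0.941, 0.0]
wrist_force: [-0.3, -0.9, 0.9]
finger_gap: 0.0854
grip_force: 0.0
```

{"op": "move_arm", "data": {
  "targets": [
    [[0,0,20],[0,0,-1],-1],
    [[0,0,50],[0,0,-2],-1],
    [[0,0,75],[0,0,-2],-1],
    [[0,0,75],[0,0,-2],-1],
    [[0,0,75],[0,0,-2],-1]
  ]
}}

```text
clock: 11.32
tcp_pos: [0.434, -0.1342, 0.0532]
orientation: [-0.001, 0.174, 0.985, 0.0]
wrist_force: [1.1, -0.1, 0.1]
finger_gap: 0.0853
grip_force: 0.0
```

```bash
python3 - <<'E'
from h import *
T,s=pose(); print(T.round(4),s["joint_pos"],s["clock"])
p=shot("wrist","w6.png"); print("expect",proj(p,[.435,-.135,.009]))
q=shot("side"); r=shot("scene")
for a in (p,q,r): print([(np.round(d["centre"],3),d["confidence"]) for d in env.landmark_of("clamp_shut",a)])
E
```

```text
[[-9.396e-01  3.423e-01 -9.000e-04  4.340e-01]
 [ 3.423e-01  9.396e-01  6.000e-04 -1.342e-01]
 [ 1.100e-03  3.000e-04 -1.000e+00  5.320e-02]
 [ 0.000e+00  0.000e+00  0.000e+00  1.000e+00]] [-4.76894472e-01  2.23384424e-01 -5.46044596e-01  8.02492960e-01
  1.44243146e-04 -1.27579316e-01] 11.325
expect (np.float64(315.3810059190804), np.float64(272.46445853421807))
[(array([ 0.437, -0.135,  0.   ]), 0.57)]
[(array([ 0.436, -0.136,  0.   ]), 0.94)]
[(array([ 0.438, -0.14 ,  0.003]), 0.78)]
```

View pics/w6.png

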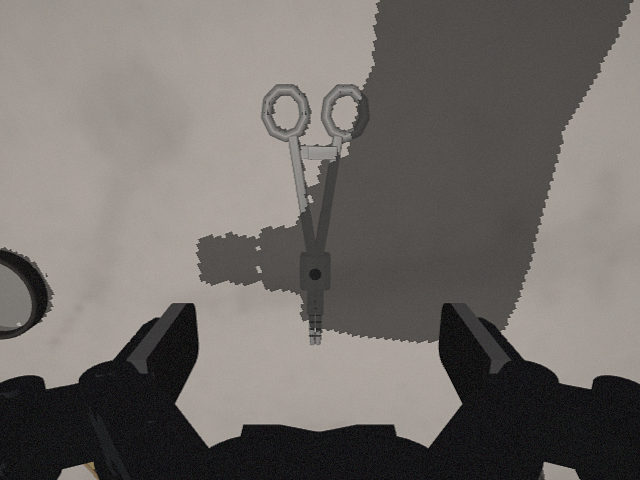

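The shut clamp is square with the gripper and its pivot is at (315,274), within about 1 mm of where it should be. I'll descend and grip.

{"op": "move_arm", "data": {
  "targets": [
    [[-1,0,25],[0,0,0],-1],
    [[-1,0,42],[0,0,0],-1],
    [[-1,0,49],[0,0,0],-1],
    [[-1,0,49],[0,0,0],0.2],
    [[-1,0,49],[0,0,0],1]
  ],
  "squeeze": 40
}}

```text
clock: 12.25
tcp_pos: [0.4358, -0.1349, 0.0049]
orientation: [0.001, 0.174, 0.985, -0.0]
wrist_force: [0.0, 0.2, -0.7]
finger_gap: 0.0515
grip_force: 0.0
```

{"op": "move_arm", "data": {
  "targets": [
    [[0,0,0],[0,0,0],1],
    [[0,0,0],[0,0,0],1],
    [[0,0,0],[0,0,0],1],
    [[0,0,0],[0,0,0],1]
  ]
}}

```text
clock: 12.75
tcp_pos: [0.4357, -0.1349, 0.0048]
orientation: [0.0, 0.174, 0.985, -0.0]
wrist_force: [-2.0, 0.7, 6.3]
finger_gap: 0.013
grip_force: 39.2
```

{"op": "move_arm", "data": {
  "targets": [
    [[0,0,-25],[0,0,0],1],
    [[0,0,-60],[0,0,0],1],
    [[-5,20,-85],[0,0,0.5],1],
    [[-17,60,-90],[0,0,1.0],1],
    [[-27,100,-90],[0,0,1.5],1]
  ]
}}

```text
clock: 13.38
tcp_pos: [0.4961, -0.0495, 0.0951]
orientation: [0.001, 0.303, 0.953, 0.0]
wrist_force: [0.9, -0.5, -1.4]
finger_gap: 0.013
grip_force: 39.2
```

```bash
python3 - <<'E'
from h import *
T,s=pose(); print(T.round(3),s["finger_gap"],s["grip_force"],s["clock"])
d=np.array([.621,.127,T[2,3]])-T[:3,3]; print(T[:3,:3].T@d*1000, np.degrees(np.arctan2(T[1,1],T[0,1])))
E
```

```text
[[-0.817  0.577  0.002  0.496]
 [ 0.577  0.817 -0.    -0.049]
 [-0.002  0.001 -1.     0.095]
 [ 0.     0.     0.     1.   ]] 0.012992129851731083 39.23993647098541 13.375
[-1.99949065e-01  2.16183249e+02  1.68881175e-01] 54.76425407062322
```

Remaining: a shift of (0, 216) and a turn of 6.0 units.

{"op": "move_arm", "data": {
  "targets": [
    [[0,45,0],[0,0,0.8],1],
    [[0,90,0],[0,0,1.6],1],
    [[0,135,0],[0,0,2.4],1],
    [[0,180,0],[0,0,3.2],1],
    [[0,214,0],[0,0,4.0],1]
  ]
}}

```text
clock: 14.0
tcp_pos: [0.6183, 0.127, 0.0938]
orientation: [-0.0, 0.61, 0.792, -0.0]
wrist_force: [0.8, -0.5, -0.5]
finger_gap: 0.0131
grip_force: 39.2
```

{"op": "move_arm", "data": {
  "targets": [
    [[0,0,0],[0,0,1],1],
    [[0,0,0],[0,0,2],1],
    [[0,0,0],[0,0,2],1],
    [[0,0,0],[0,0,2],1]
  ]
}}

```text
clock: 14.5
tcp_pos: [0.6174, 0.1253, 0.0941]
orientation: [-0.0, 0.736, 0.677, -0.0]
wrist_force: [-0.1, -0.6, -0.1]
finger_gap: 0.0129
grip_force: 39.3
```

```bash
python3 - <<'E'
from h import *
T,s=pose(); print(T.round(3),s["finger_gap"],s["grip_force"],s["clock"])
p=shot("wrist","w7.png"); print([(np.round(d["centre"],3),d["confidence"]) for d in env.landmark_of("tray",p)])
E
```

```text
[[ 0.085  0.996 -0.     0.617]
 [ 0.996 -0.085  0.     0.125]
 [ 0.    -0.    -1.     0.094]
 [ 0.     0.     0.     1.   ]] 0.012880805467274416 39.26697313785553 14.5
[(array([0.626, 0.148, 0.005]), 0.71)]
```

View pics/w7.png

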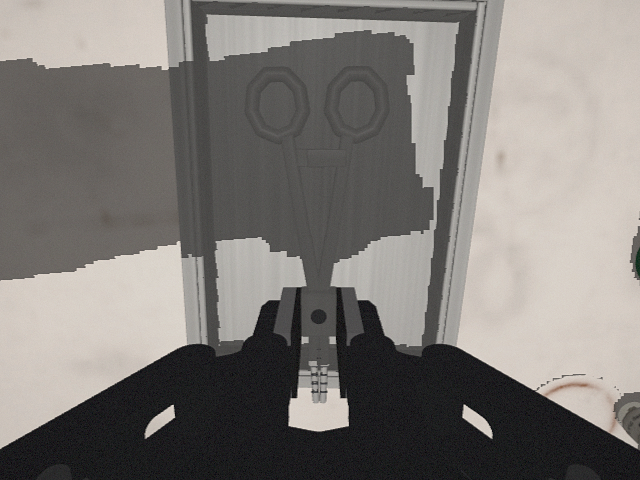

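The clamp is held flat, square with and centred in the tray, with about 30 mm clear at each end. Lowering and releasing.

{"op": "move_arm", "data": {
  "targets": [
    [[0,5,30],[0,0,0],1],
    [[0,5,60],[0,0,0],1],
    [[0,5,75],[0,0,0],1],
    [[0,5,83],[0,0,0],1],
    [[0,5,85],[0,0,0],1]
  ]
}}

```text
clock: 15.22
tcp_pos: [0.6228, 0.1249, 0.0095]
orientation: [0.0, 0.737, 0.676, 0.0]
wrist_force: [0.3, 0.9, 0.1]
finger_gap: 0.0133
grip_force: 39.3
```

{"op": "move_arm", "data": {
  "targets": [
    [[0,0,0.5],[0,0,0],1],
    [[0,0,1],[0,0,0],0.6],
    [[0,0,1],[0,0,0],0.3],
    [[0,0,1],[0,0,0],0.2],
    [[0,0,1],[0,0,0],0.2]
  ]
}}

```text
clock: 15.85
tcp_pos: [0.6227, 0.1249, 0.0084]
orientation: [0.0, 0.737, 0.676, 0.0]
wrist_force: [-0.2, 0.5, -0.0]
finger_gap: 0.0341
grip_force: 0.0
```

{"op": "move_arm", "data": {
  "targets": [
    [[0,0,-20],[0,0,0],0.2],
    [[0,0,-50],[0,0,0],0.2],
    [[0,0,-100],[0,0,0],0.2],
    [[0,0,-150],[0,0,0],0.2],
    [[0,0,-150],[0,0,0],0]
  ]
}}

```text
clock: 16.48
tcp_pos: [0.6257, 0.1252, 0.1637]
orientation: [0.003, 0.737, 0.676, 0.004]
wrist_force: [-0.6, 0.2, 0.6]
finger_gap: 0.0427
grip_force: 0.0
```

```bash
python3 - <<'E'
from h import *
T,s=pose(); print(s["tcp_pos"],s["clock"])
p=shot("wrist","w8.png");q=shot("scene","c8.png"); r=shot("side","s8.png")
for a in (p,q,r):
  for t in("clamp_shut","clamp_open"): print(t,[(np.round(d["centre"],3),round(d["confidence"],2)) for d in env.landmark_of(t,a)])
I=lambda n:cv2.imread("pics/"+n)
cv2.imwrite("pics/m8.png",np.hstack([cv2.resize(I("w8.png"),(400,300)),cv2.resize(I("s8.png")[160:360,280:480],(400,300))]))
E
```

```text
[0.62571516 0.1251839  0.16368113] 16.475
clamp_shut [(array([0.624, 0.127, 0.006]), 0.62)]
clamp_open []
clamp_shut [(array([0.627, 0.124, 0.007]), 0.73)]
clamp_open [(array([ 0.629, -0.183,  0.007]), 0.66)]
clamp_shut [(array([0.623, 0.128, 0.006]), 0.75), (array([ 0.63 , -0.184,  0.002]), 0.63)]
clamp_open [(array([ 0.633, -0.182,  0.006]), 0.96), (array([ 0.652, -0.162, -0.   ]), 0.26)]
```

View pics/m8.png

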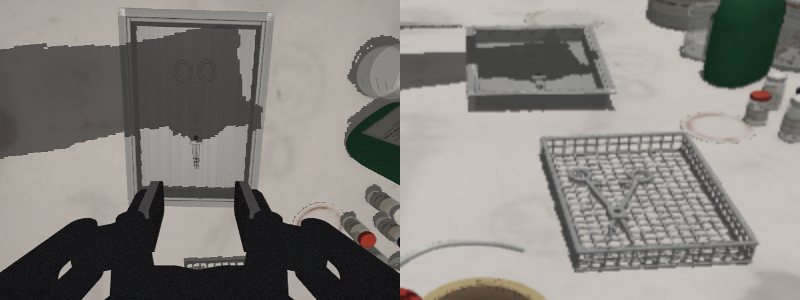

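The shut clamp lies flat in the tray with its pivot at (196,140). The open clamp lies flat and open in the basket, and the arm is clear of both.

```bash
python3 -c "
from workcell import env
print(env.hand_in())"
```

```text
the job is handed in; nothing more can be done
None
```

I laid the shut clamp flat in the steel tray and the open clamp, still open, flat in the wire basket, then handed the job in at about 17 s of the 53 s allowed; no verdict came back.

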